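Stir the drying beads and hold the dry box open

TASK

Take the stirring rod from its stand, stir the beads round in the glass dish with it until most of them have clearly left their places, with all the beads staying in the dish and the dish where it stands, and hang the rod back in its stand, collar down on the rim. Then lift the blue lid of the dry box by its black handle and hold it open at 45 degrees, so that I can set the dish inside: finish while still holding the lid there, because it falls shut when let go. Leave the other things on the bench alone.

Things in the scene. Friction and masses are not known exactly. Their poses are not given: they have to be found in the camera images.
- dry_box_lid (a joint): opening angle of the dry box's lid, rad: 0 = shut (as at the start), grows as the front edge rises, 0.785 = 45 degrees, stop at 1.75. Nothing but its weight acts on it (lid 0.4 kg, about 2 N to lift at the handle): let go below about 1.5 it falls shut
- lid_handle (a point): centre of the lid's handle: a black round bar, 18 mm in diameter and 40 mm long with round ends, parallel to the hinge line (y of the dry box), on a short flat steel stalk (16 mm wide, 8 mm thick) at the middle of the lid's front edge; bar centre 33 mm in front of that edge and 95 mm above the worktop when the lid is shut, free space below. Pinched over its two ends it can turn between the fingers. Turns with the lid
- lid_hinge (a point): middle of the lid's hinge line, along the box's upper far edge, 90 mm above the worktop; the hinge line is this frame's y axis. The handle bar's centre moves on a circle round it of radius 210 mm (shut: 210 mm along its -x and 5 mm up; opening carries it up and then towards +x)
- dry_box: fixed grey plastic dry box with a blue lid 10 mm thick, 170 (x) x 200 (y) mm, 90 mm high without lid; origin at the centre of its underside, x points from its front (handle, round dial) to its hinge side, z up
- rod_grip (a point): middle of the black plastic grip (16 mm in diameter, 62 mm long) of the upright stirring rod, 70 g; z along the rod, upwards. From this point: rod tip 120 mm down, underside of the steel collar (28 mm in diameter, 6 mm thick) 40 mm down, top end 28 mm up
- rod_collar (a point): centre of the underside of the rod's collar
- rod_tip (a point): the lower end of the rod, which is 10 mm in diameter below the collar
- rod: the whole stirring rod, 148 mm long; origin at its lower end, z along it towards the grip
- stand_rim (a point): centre of the open top of the fixed rod stand, an upright aluminium tube (bore 20 mm, 33 mm outside, rim 95 mm above the worktop) on a dark round foot 68 mm across. The rod hangs upright in it, collar resting on the rim; the bore is deep enough for the rod
- dish_floor (a point): centre of the inner floor, 5 mm above the worktop, of a loose round glass dish: 104 mm across at the rim, 92 mm across inside at the floor, 55 mm high, 0.3 kg
- dish: the glass dish; origin at the centre of its underside, z up
- bead_1_center (a point): centre of a loose orange bead, a ball of 16 mm, 12 g, on the floor of the dish; at the start six beads lie in a ring of about 21 mm radius round the dish's centre, which is free
- bead_2_center (a point): centre of a loose orange bead, a ball of 16 mm, 12 g, on the floor of the dish; at the start six beads lie in a ring of about 21 mm radius round the dish's centre, which is free
- bead_3_center (a point): centre of a loose orange bead, a ball of 16 mm, 12 g, on the floor of the dish; at the start six beads lie in a ring of about 21 mm radius round the dish's centre, which is free
- bead_4_center (a point): centre of a loose blue bead, a ball of 16 mm, 12 g, on the floor of the dish; at the start six beads lie in a ring of about 21 mm radius round the dish's centre, which is free
- bead_5_center (a point): centre of a loose blue bead, a ball of 16 mm, 12 g, on the floor of the dish; at the start six beads lie in a ring of about 21 mm radius round the dish's centre, which is free
- bead_6_center (a point): centre of a loose blue bead, a ball of 16 mm, 12 g, on the floor of the dish; at the start six beads lie in a ring of about 21 mm radius round the dish's centre, which is free
- weight_1: bystander to be left alone: brass-coloured calibration weight, 32 mm across, 46 mm tall, upright; origin at the centre of its underside
- weight_2: bystander to be left alone: grey calibration weight, 26 mm across, 36 mm tall, upright; origin at the centre of its underside
- beaker_50: bystander to be left alone: small glass beaker, 44 mm across, 58 mm tall, upright; origin at the centre of its underside
- measuring_cylinder: bystander to be left alone: glass measuring cylinder, foot 64 mm, 193 mm tall, upright; origin at the centre of its underside
- squeeze_bottle: bystander to be left alone: white wash bottle with a red cap and a spout, 121x66x222 mm, upright; origin at the centre of its underside

How it is judged:
On the way, in this order (a step that is already met when the one before it is completed fails the run):
1. the rod, held by the fingers, stands with its tip among the beads in the dish (horizontal distance between rod_tip and dish_floor below 0.046 m and z of rod_tip in the frame of dish_floor below 0.016 m and contact force between the fingers and rod above 1 N), for 0.1 s.
2. stirred: at least four of the six beads are more than 18 mm from where they lay, the held rod's tip still in the dish (all of step 1 and (distance of each of bead_1_center, bead_2_center, bead_3_center, bead_4_center from where it was at the start of the episode above 0.018 m or distance of each of bead_1_center, bead_2_center, bead_3_center, bead_5_center from where it was at the start of the episode above 0.018 m or distance of each of bead_1_center, bead_2_center, bead_3_center, bead_6_center from where it was at the start of the episode above 0.018 m or distance of each of bead_1_center, bead_2_center, bead_4_center, bead_5_center from where it was at the start of the episode above 0.018 m or distance of each of bead_1_center, bead_2_center, bead_4_center, bead_6_center from where it was at the start of the episode above 0.018 m or distance of each of bead_1_center, bead_2_center, bead_5_center, bead_6_center from where it was at the start of the episode above 0.018 m or distance of each of bead_1_center, bead_3_center, bead_4_center, bead_5_center from where it was at the start of the episode above 0.018 m or distance of each of bead_1_center, bead_3_center, bead_4_center, bead_6_center from where it was at the start of the episode above 0.018 m or distance of each of bead_1_center, bead_3_center, bead_5_center, bead_6_center from where it was at the start of the episode above 0.018 m or distance of each of bead_1_center, bead_4_center, bead_5_center, bead_6_center from where it was at the start of the episode above 0.018 m or distance of each of bead_2_center, bead_3_center, bead_4_center, bead_5_center from where it was at the start of the episode above 0.018 m or distance of each of bead_2_center, bead_3_center, bead_4_center, bead_6_center from where it was at the start of the episode above 0.018 m or distance of each of bead_2_center, bead_3_center, bead_5_center, bead_6_center from where it was at the start of the episode above 0.018 m or distance of each of bead_2_center, bead_4_center, bead_5_center, bead_6_center from where it was at the start of the episode above 0.018 m or distance of each of bead_3_center, bead_4_center, bead_5_center, bead_6_center from where it was at the start of the episode above 0.018 m)), for 0.1 s.
3. the rod hangs upright in its stand again, collar on the rim, let go (horizontal distance between rod_collar and stand_rim below 0.008 m and z of rod_collar in the frame of stand_rim between -0.004 and 0.006 m and angle between rod_tip's own z axis and vertical below 0.12 rad and contact force between the fingers and rod below 0.05 N), for 0.2 s.
4. the fingers have lifted the lid more than 0.3 rad (value of joint dry_box_lid above 0.3 rad and contact force between the fingers and dry_box above 0.5 N), for 0.1 s.
At the end, for the whole second after the job is handed in: The fingers hold the lid still at 45 degrees, 7 either way (0.663 to 0.907 rad), and nothing else bears it; the rod hangs in its stand (collar within 6 mm of the rim, 8 mm of its centre, leaning under 0.12 rad); all beads are in the upright dish, which is within 18 mm of its start (value of joint dry_box_lid between 0.663 and 0.907 rad and velocity of joint dry_box_lid between -0.1 and 0.1 rad/s and contact force between the fingers and dry_box above 0.5 N and contact force between dry_box and weight_1 below 0.1 N and contact force between dry_box and weight_2 below 0.1 N and contact force between dry_box and beaker_50 below 0.1 N and contact force between dry_box and measuring_cylinder below 0.1 N and contact force between dry_box and squeeze_bottle below 0.1 N and contact force between dry_box and rod below 0.1 N and contact force between dry_box and dish below 0.1 N and horizontal distance between rod_collar and stand_rim below 0.008 m and z of rod_collar in the frame of stand_rim between -0.004 and 0.006 m and angle between rod_tip's own z axis and vertical below 0.12 rad and horizontal distance between each of bead_1_center, bead_2_center, bead_3_center, bead_4_center, bead_5_center, bead_6_center and dish_floor below 0.055 m and z of each of bead_1_center, bead_2_center, bead_3_center, bead_4_center, bead_5_center, bead_6_center in the frame of dish_floor below 0.06 m and distance of dish from where it was at the start of the episode below 0.018 m and angle between dish's own z axis and vertical below 0.1 rad); the arm keeps its last pose, push and grip.
It fails at once if a bead leaves the dish (horizontal distance between any of bead_1_center, bead_2_center, bead_3_center, bead_4_center, bead_5_center, bead_6_center and dish_floor above 0.055 m or z of any of bead_1_center, bead_2_center, bead_3_center, bead_4_center, bead_5_center, bead_6_center in the frame of dish_floor above 0.06 m).
It fails at once if the fingers touch the beads (contact force between the fingers and bead_1 above 0.5 N or contact force between the fingers and bead_2 above 0.5 N or contact force between the fingers and bead_3 above 0.5 N or contact force between the fingers and bead_4 above 0.5 N or contact force between the fingers and bead_5 above 0.5 N or contact force between the fingers and bead_6 above 0.5 N).
It fails at once if the dish is pushed more than 18 mm or tipped (distance of dish from where it was at the start of the episode above 0.018 m or angle between dish's own z axis and vertical above 0.3 rad).
It fails at once if a bystander is moved more than 30 mm or knocked over (distance of any of weight_1, weight_2, beaker_50, measuring_cylinder, squeeze_bottle from where it was at the start of the episode above 0.03 m or angle between any of weight_1, weight_2, beaker_50, measuring_cylinder, squeeze_bottle's own z axis and vertical above 0.4 rad).
It also fails if it takes over 72 s, if anything falls off the work surface, if the arm or the gripper's body presses on something with over 40 N, if the wrist force passes 120 N, or if a joint passes its speed limit or range.

ROBOT

A 6-joint arm with a two-finger parallel gripper is mounted at the origin on a cart in front of the work surface, level with it; the furniture and walls round the work are solid. World frame = base frame: x ahead of the robot, y to its left, z up, the work surface at z = 0. Lengths are in m, angles in rad, forces in N, time in s.
With the tool pointing down it reaches from about 0.3 to 0.875 m from the base axis. Payload 6.4 kg.
Tool frame: the origin (TCP) lies between the finger pads; the fingertips stand 8 mm ahead of it and the grasp point (between the pads) lies 11 mm behind it (ctrl.finger_overhang is the distance from the TCP to the fingertips, in m); z points along the fingers, y is the line along which they close (so a half turn about z gives the same grasp; the last joint's range is limited). The gripper opens to 85 mm and grips with 20 to 120 N. Pads are 22 mm wide; open, the fingers measure 114 mm over their backs; the gripper's body (76 mm by 85 mm) begins 54 mm behind the grasp point. The pads swing forward as they close: fully open they stand 13 mm farther back than shut.
Start: joints at [-1.556, 0.181, 1.607, -0, 1.354, -0.206], TCP at [0.126, -0.561, 0.239] pointing down, gripper open.
Joint ranges: [-2.99, 2.99], [-0.89, 2.07], [0.3, 2.58], [-1.14, 4.28], [0, 2.63], [-3.12, 3.12]. Speed limits (rad/s): [2.57, 2.57, 3.01, 3.14, 3.14, 3.14].

INTERFACE

Orientations are given as a unit quaternion [w, x, y, z].
In Python, from bench import ctrl, camera gives the robot as it stands.
- The arm moves only by the shell command python3 -m pendant 'ROWS' [OPENING]. ROWS is JSON, a list of rows, each a list of 6 numbers: the shift along the world's x, y, z normalised to -1 to 1, where 1 is 200 mm, then the turn, a rotation vector about the world's x, y, z normalised to -1 to 1, where 1 is pi/2 rad. In form: [[dx, dy, dz, rx, ry, rz], ...]. A call has exactly 10 rows; each row shifts and turns the commanded pose from where the row before left it; what a row does not reach is not made up. A row lasts 1/8 s, in which the tool goes at most 62.5 mm and 10.7 degrees, less where a joint would pass 70% of its speed; a pose out of reach is approached as far as the arm can. A call with a number of a shift or a turn outside -1 to 1 is refused whole. A call with a gripper value outside its range is refused whole. OPENING is the opening, from -1 (shut) to 1 (fully open), set as the call begins (- or left out, the last holds). The fingers move at their own pace and stop on an object; the grip force is fixed at half the most. Time passes only in rows, so rows that do not move let the fingers close, or fill a call up. It gives the time, the measured TCP pose, the force, the opening and the grip force at its end, in the units of the state.
- ctrl.get_obs(): the state, without advancing time (a new reading comes with each control period).
- camera(name): name is "side" or "top"; returns a dict with "color" (400x640x3 uint8, blue, green, red), "fx", "fy", "cx", "cy" (pixels), "xyz" and "rotation" of the camera in the world. Camera axes: x right, y down, z forward; pixel columns grow to the right and rows downward; lengths in m; the calibration is good to about 2 mm. A picture is of the moment at which its call begins. There is no depth.
- ctrl.hand_in(): hands the job in; it is judged then, once.
The state is a dict: "time_s": time; "q": joint angles; "dq": joint speeds; "joint_efforts": joint torques, N m; "eef_pos": TCP position; "eef_rot": TCP orientation; "wrist_force": force on the tool from outside, world axes, zero at the start; "torque": the same for the moment, N m; "opening": opening from 0.0 (shut) to 1.0 (fully open); "grasp_force": force on a finger pad.
Only numpy, scipy, OpenCV 4.12 (cv2) and the standard library are available. Lean on these libraries where they do the work, as an engineer would, in place of code of your own. Each camera call takes 0.05 s, during which the arm holds its last target. There are 200 camera calls.

## Working session

There is one attempt and no reset: what is moved stays moved. The work goes in short steps, Python scripts to look and compute and a shell command to move; the robot and the scene stay as the last step left them, time stands still between calls to the robot, and variables do not carry over. Pictures are saved under pics/ and viewed, at most 10 in all, crops included, and the job is handed in when it is done.

```bash
mkdir -p pics; ls; python3 - <<'E'
from bench import ctrl,camera
import cv2
for n in("side","top"):
    c=camera(n);cv2.imwrite(f"pics/{n}0.png",c["color"]);print(n,c["fx"],c["fy"],c["cx"],c["cy"],c["xyz"],c["rotation"])
o=ctrl.get_obs();print(o)
E
```

```text
pics
side 440.6186175277071 440.6186175277071 323.0418261248924 196.32548371205473 [0.20405295 0.82393802 0.81199661] [ 0.08943135 -0.21088494  0.88516816 -0.40497765]
top 397.8471240931988 397.8471240931988 321.67842305382237 192.8166606441762 [0.36923163 0.0848761  1.29607192] [ 0.06919599 -0.70325293  0.70562117 -0.05240229]
{'time_s': 0.1, 'q': array([-1.55628933e+00,  1.81454164e-01,  1.60787786e+00, -2.31825879e-05,
        1.35381216e+00, -2.06301132e-01]), 'dq': array([-6.37993926e-06, -2.32540932e-03, -1.41862245e-03, -2.38843391e-04,
       -3.24908644e-04, -1.88642531e-03]), 'joint_efforts': array([-3.37536731e-04, -4.45882308e+01, -3.52238917e+01, -2.44550920e-04,
        4.14325419e-03, -1.03670749e-05]), 'eef_pos': array([ 0.12593788, -0.56055397,  0.23849588]), 'eef_rot': array([-7.73285020e-04,  9.93911084e-01,  1.10182370e-01,  6.30141316e-05]), 'wrist_force': array([-0.2565499 ,  0.44147155,  0.16138421]), 'torque': array([ 0.03446295, -0.03656229, -0.02425917]), 'grasp_force': 0.0, 'opening': 0.9991554425287009}
```

View pics/side0.png

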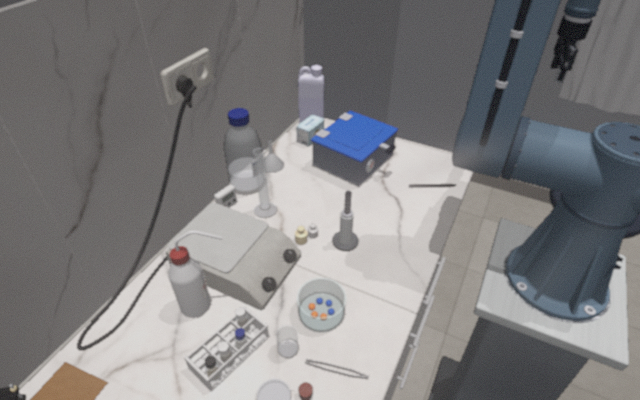

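View pics/top0.png

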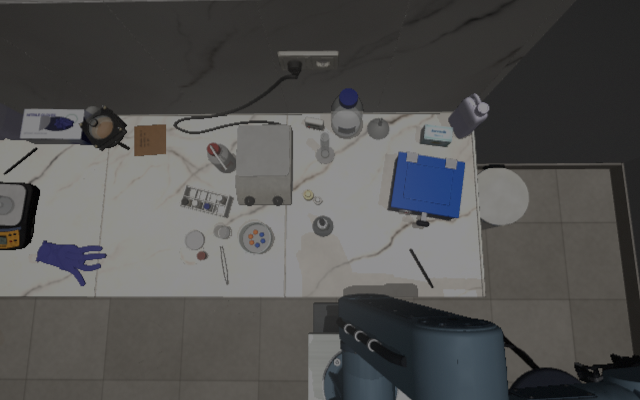

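The top view shows the stand at (323,225), the dish at (256,238), the lid centre at (427,185) and the handle at (422,223). The side view shows the rod at (347,200) and the dish at (320,305). I'll enlarge both for exact pixels.

```bash
cat > h.py <<'E'
import numpy as np,cv2
from bench import ctrl,camera
from scipy.spatial.transform import Rotation as R
def rot(c):
    q=c["rotation"];return R.from_quat([q[1],q[2],q[3],q[0]])
def plane(c,u,v,z):
    d=rot(c).apply([(u-c["cx"])/c["fx"],(v-c["cy"])/c["fy"],1]);p=np.array(c["xyz"]);return p+d*(z-p[2])/d[2]
def proj(c,P):
    q=rot(c).inv().apply(np.array(P)-c["xyz"]);return np.round([c["fx"]*q[0]/q[2]+c["cx"],c["fy"]*q[1]/q[2]+c["cy"]],1)
def tri(ps):
    A=np.zeros((3,3));b=np.zeros(3)
    for c,u,v in ps:
        d=rot(c).apply([(u-c["cx"])/c["fx"],(v-c["cy"])/c["fy"],1]);d/=np.linalg.norm(d);M=np.eye(3)-np.outer(d,d);A+=M;b+=M@c["xyz"]
    return np.linalg.solve(A,b)
def save(c,name,x0,y0,x1,y1,s):
    cv2.imwrite(name,cv2.resize(c["color"][y0:y1,x0:x1],None,fx=s,fy=s,interpolation=cv2.INTER_CUBIC))
E
python3 - <<'E'
from h import *
t=camera("top");s=camera("side")
a=cv2.resize(t["color"][140:260,225:475],None,fx=3.2,fy=3.2,interpolation=cv2.INTER_CUBIC)
cv2.imwrite("pics/t1.png",a)
save(s,"pics/s1.png",280,100,480,340,2.5)
for n,c in(("t",t),("s",s)):
    h=cv2.cvtColor(c["color"],cv2.COLOR_BGR2HSV)
    x0,y0,x1,y1=(235,215,280,260) if n=="t" else (290,270,355,340)
    P=[]
    for lo,hi in(((4,90,120),(22,255,255)),((100,110,90),(130,255,255))):
        m=cv2.inRange(h,lo,hi)[y0:y1,x0:x1]
        k,_,st,ce=cv2.connectedComponentsWithStats(m)
        for i in range(1,k):
            if st[i,4]>3:
                u,v=ce[i]+[x0,y0];P.append(plane(c,u,v,.013)[:2]);print(n,st[i,4],np.round([u,v],1),np.round(P[-1],3))
    print("mean",np.mean(P,0))
    m=cv2.inRange(h,(105,150,70),(125,255,255));m[:100]=0;m[260:]=0
    k,_,st,ce=cv2.connectedComponentsWithStats(m);i=1+np.argmax(st[1:,4]);print("lid",ce[i],st[i])
    cn=max(cv2.findContours((np.array(_)==i).astype("uint8"),0,2)[0],key=cv2.contourArea);
    ap=cv2.approxPolyN(cn,4).reshape(-1,2);print([(x.tolist(),np.round(plane(c,*x,.1)[:2],3)) for x in ap])
E
```

```text
t 14 [254.7 231.5] [0.467 0.332]
t 13 [250. 236.] [0.452 0.347]
t 12 [250.8 242. ] [0.433 0.344]
t 9 [261.3 234.1] [0.458 0.31 ]
t 12 [262.5 240.5] [0.438 0.306]
t 9 [257. 245.] [0.423 0.323]
mean [0.44520879 0.32708238]
lid [427.84304805 186.04208132] [ 391  153   74   65 3517]
[([464, 163], array([ 0.668, -0.323])), ([458, 218], array([ 0.499, -0.295])), ([391, 206], array([ 0.536, -0.096])), ([398, 152], array([ 0.704, -0.123]))]
s 28 [311.5 306.2] [0.467 0.33 ]
s 19 [314.4 313.5] [0.453 0.343]
s 14 [323.1 315.1] [0.434 0.338]
s 15 [319.4 300.4] [0.458 0.309]
s 16 [328.5 302.5] [0.438 0.305]
s 16 [330.5 311. ] [0.425 0.322]
mean [0.4458905  0.32463685]
lid [356.52312282 135.49975137] [ 313  111   84   50 2011]
[([398, 129], array([ 0.499, -0.292])), ([361, 160], array([ 0.537, -0.096])), ([311, 139], array([ 0.705, -0.124])), ([350, 110], array([ 0.672, -0.328]))]
```

View pics/t1.png

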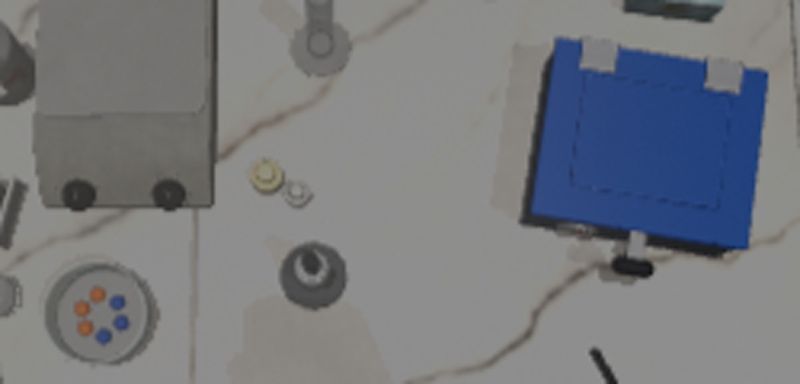

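View pics/s1.png

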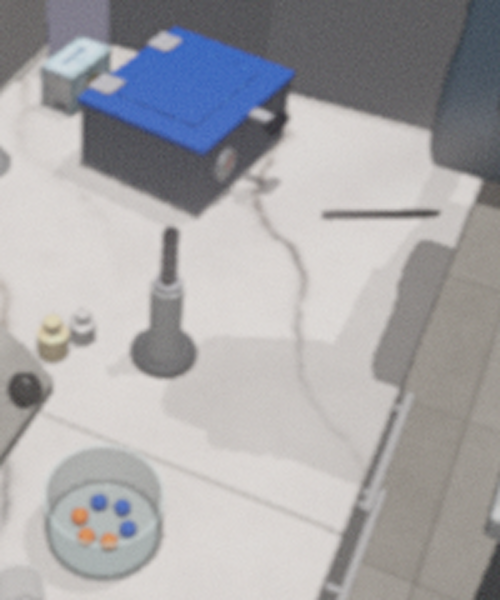

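Both enlarged views agree. The bead ring is centred near (0.4455, 0.326), the lid edges measure 0.201 × 0.170 as given, the rod top is at side px (348.4,191.6), and the handle is at top px (422.8,223.1). Next I'll measure the rod, foot and handle.

```bash
python3 - <<'E'
from h import *
t=camera("top");s=camera("side")
for n,c,b in(("t",t,(312,210,334,240)),("s",s,(330,185,362,252))):
    x0,y0,x1,y1=b;g=cv2.cvtColor(c["color"],cv2.COLOR_BGR2GRAY)[y0:y1,x0:x1]
    for th in(60,80):
        k,_,st,ce=cv2.connectedComponentsWithStats((g<th).astype("uint8"))
        for i in range(1,k):
            if st[i,4]>8: print(n,th,st[i]+[x0,y0,0,0,0],np.round(ce[i]+[x0,y0],1))
print("top end",plane(s,348.4,192.5,.163),plane(t,322.2,221.5,.163))
print("grip tri",tri([(s,347.8,202),(t,322.2,222)]))
print("foot s",plane(s,280+163/2.5,100+352/2.5,.01),"t",plane(t,225+313/3.2,140+275/3.2,.01))
print("handle s",plane(s,280+268/2.5,100+121/2.5,.095),"t",plane(t,422.8,223.1,.095),tri([(s,280+268/2.5,100+121/2.5),(t,422.8,223.1)]))
print("w",plane(t,225+266/3.2,140+175/3.2,.046),plane(t,225+297/3.2,140+193/3.2,.036))
print("dish rim t",plane(t,225+100/3.2,140+313/3.2,.055),"s",plane(s,280+103/2.5,100+492/2.5,.055))
for z in(.163,.104,.095): print(z,proj(s,[.475,.14,z]),proj(t,[.475,.14,z]))
E
```

```text
t 60 [320 219   4   6  19] [321.6 221.7]
t 80 [314 217  19  20 225] [322.8 226.6]
top end [0.48440413 0.11369103 0.163     ] [0.48321326 0.11038144 0.163     ]
grip tri [0.48510196 0.11115013 0.13173434]
foot s [0.48224116 0.11923036 0.01      ] t [0.48420679 0.1118654  0.01      ]
handle s [ 0.49422958 -0.18816474  0.095     ] t [ 0.48411099 -0.19063393  0.095     ] [ 0.48917066 -0.18938544  0.0948876 ]
w [0.58089482 0.15779809 0.046     ] [0.56413228 0.1272063  0.036     ]
dish rim t [0.44384738 0.31859573 0.055     ] s [0.4456119  0.32628816 0.055     ]
0.163 [347.5 200.6] [311.8 224.4]
0.104 [346.2 219.7] [312.8 226.2]
0.095 [346.  222.5] [312.9 226.5]
```

The rod is at about (0.4845, 0.112), and the handle at about (0.487, -0.189, 0.095), where it should be. Now I'll travel above the rod.

```bash
python3 -m pendant '[[0.14,0.27,0,0,0,0],[0.14,0.27,0,0,0,0],[0.14,0.27,0,0,0,0],[0.14,0.27,0,0,0,0],[0.14,0.27,0,0,0,0],[0.14,0.27,0,0,0,0],[0.14,0.27,0,0,0,0],[0.14,0.27,0,0,0,0],[0.14,0.27,0,0,0,0],[0.14,0.27,0,0,0,0]]' 1
```

```text
time_s: 1.55
eef_pos: [0.4067, -0.0191, 0.2398]
eef_rot: [0.0, 0.994, 0.11, 0.001]
wrist_force: [0.6, -0.9, -0.3]
opening: 0.999
grasp_force: 0.0
```

```bash
python3 -m pendant '[[0.13,0.22,0,0,0,0],[0.13,0.22,0,0,0,0],[0.13,0.215,0,0,0,0],[0,0,-0.1,0,0,0],[0,0,-0.1,0,0,0],[0,0,0,0,0,0],[0,0,0,0,0,0],[0,0,0,0,0,0],[0,0,0,0,0,0],[0,0,0,0,0,0]]'
python3 - <<'E'
from h import *
s=camera("side");t=camera("top")
a=cv2.resize(s["color"][80:280,280:480],(500,500),interpolation=cv2.INTER_CUBIC)
cv2.imwrite("pics/a.png",a)
o=ctrl.get_obs();p=o["eef_pos"];print(p,proj(s,p),proj(s,[p[0],p[1],.163]),proj(s,[.4845,.112,.163]))
E
```

```text
time_s: 2.8
eef_pos: [0.4841, 0.1099, 0.1997]
eef_rot: [0.0, 0.994, 0.11, 0.0]
wrist_force: [-0.0, -0.4, 1.2]
opening: 1.001
grasp_force: 0.0
[0.48401948 0.10989543 0.1994828 ] [350.1 179.1] [349.2 191.6] [348.7 192.1]
```

View pics/a.png

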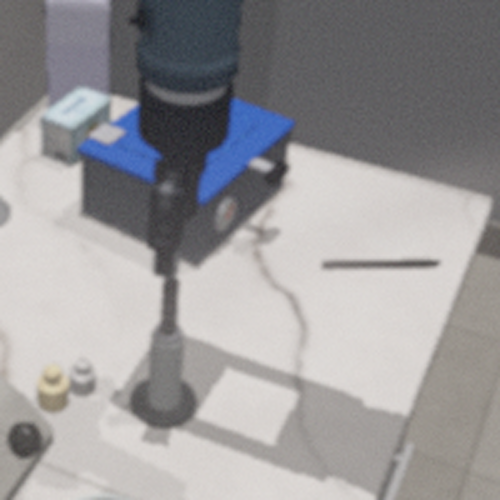

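The rod top is at (348.8,192), on the tool axis as predicted. Descend and close.

```bash
python3 -m pendant '[[0,0.005,-0.09,0,0,0],[0,0,-0.09,0,0,0],[0,0,-0.09,0,0,0],[0,0,-0.08,0,0,0],[0,0,0,0,0,0],[0,0,0,0,0,0],[0,0,0,0,0,0],[0,0,0,0,0,0],[0,0,0,0,0,0],[0,0,0,0,0,0]]'
python3 -m pendant '[[0,0,0,0,0,0],[0,0,0,0,0,0],[0,0,0,0,0,0],[0,0,0,0,0,0],[0,0,0,0,0,0],[0,0,0,0,0,0],[0,0,0,0,0,0],[0,0,0,0,0,0],[0,0,0,0,0,0],[0,0,0,0,0,0]]' -1
```

```text
time_s: 4.15
eef_pos: [0.484, 0.1109, 0.1294]
eef_rot: [0.0, 0.994, 0.11, 0.0]
wrist_force: [0.1, 0.1, -1.1]
opening: 1.0
grasp_force: 0.0
time_s: 5.4
eef_pos: [0.4839, 0.1109, 0.1293]
eef_rot: [0.0, 0.994, 0.11, 0.0]
wrist_force: [0.1, -0.4, -1.2]
opening: 0.17
grasp_force: 58.4
```

```bash
python3 -m pendant '[[0,0,0.1,0,0,0],[0,0,0.1,0,0,0],[0,0,0.1,0,0,0],[0,0,0.1,0,0,0],[0,0,0.12,0,0,0],[0,0,0,0,0,0],[0,0,0,0,0,0],[0,0,0,0,0,0],[0,0,0,0,0,0],[0,0,0,0,0,0]]'
python3 -m pendant '[[-0.035,0.19,0,0,0,0],[-0.035,0.19,0,0,0,0],[-0.035,0.19,0,0,0,0],[-0.035,0.19,0,0,0,0],[-0.035,0.19,0,0,0,0],[-0.02,0.125,0,0,0,0],[0,0,0,0,0,0],[0,0,0,0,0,0],[0,0,0,0,0,0],[0,0,0,0,0,0]]'
python3 - <<'E'
from h import *
s=camera("side");t=camera("top")
a=cv2.resize(s["color"][200:360,250:410],(480,480),interpolation=cv2.INTER_CUBIC)
b=cv2.resize(t["color"][180:270,220:310],(480,480),interpolation=cv2.INTER_CUBIC)
cv2.imwrite("pics/b.png",np.hstack([a]))
p=ctrl.get_obs()["eef_pos"];print(p,[ (z,proj(s,[p[0],p[1],p[2]+z])) for z in(-.114,-.034,-.028)],proj(s,[.4455,.326,.005]))
E
```

```text
time_s: 6.65
eef_pos: [0.4838, 0.1109, 0.2329]
eef_rot: [-0.0, 0.994, 0.11, -0.0]
wrist_force: [-0.3, -0.1, -1.0]
opening: 0.169
grasp_force: 58.4
time_s: 7.9
eef_pos: [0.4453, 0.3252, 0.2334]
eef_rot: [0.0, 0.994, 0.11, 0.0]
wrist_force: [0.5, 0.3, -0.9]
opening: 0.167
grasp_force: 58.6
[0.44519654 0.32542563 0.23337019] [(-0.114, array([321.9, 276.9])), (-0.034, array([322.4, 249.6])), (-0.028, array([322.4, 247.4]))] [321.1 310.8]
```

View pics/b.png

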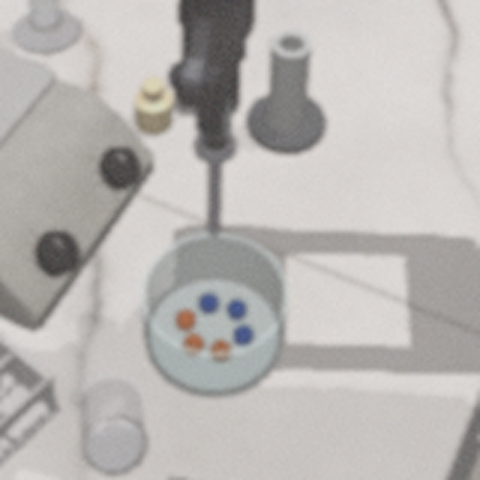

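The tip is at crop (214,233), over the dish centre, and the ring of beads is centred at (213,326). Lower into the free centre and start outward.

```bash
python3 -m pendant '[[0,0.003,-0.1,0,0,0],[0,0,-0.1,0,0,0],[0,0,-0.1,0,0,0],[0,0,-0.1,0,0,0],[0,0,-0.1,0,0,0],[0,0,-0.045,0,0,0],[0,0,0,0,0,0],[0,0,0,0,0,0],[0,0,0,0,0,0],[0,0,0,0,0,0]]'
python3 -m pendant '[[0.037,0,0,0,0,0],[0.037,0,0,0,0,0],[0.036,0,0,0,0,0],[-0.005,0.034,0,0,0,0],[-0.016,0.031,0,0,0,0],[-0.024,0.024,0,0,0,0],[-0.031,0.016,0,0,0,0],[-0.034,0.005,0,0,0,0],[-0.034,-0.005,0,0,0,0],[-0.031,-0.016,0,0,0,0]]'
python3 -m pendant '[[-0.024,-0.024,0,0,0,0],[-0.016,-0.031,0,0,0,0],[-0.005,-0.034,0,0,0,0],[0.005,-0.034,0,0,0,0],[0.016,-0.031,0,0,0,0],[0.024,-0.024,0,0,0,0],[0.031,-0.016,0,0,0,0],[0.034,-0.005,0,0,0,0],[0.034,0.005,0,0,0,0],[0.031,0.016,0,0,0,0]]'
python3 -m pendant '[[0.024,0.024,0,0,0,0],[0.016,0.031,0,0,0,0],[0.005,0.034,0,0,0,0],[-0.005,0.034,0,0,0,0],[-0.016,0.031,0,0,0,0],[-0.024,0.024,0,0,0,0],[-0.031,0.016,0,0,0,0],[-0.034,0.005,0,0,0,0],[-0.034,-0.005,0,0,0,0],[0,0,0,0,0,0]]'
cat > bd.py <<'E'
from h import *
s=camera("side");h=cv2.cvtColor(s["color"],cv2.COLOR_BGR2HSV);x0,y0,x1,y1=290,270,355,340
for n,lo,hi in(("or",(4,90,120),(22,255,255)),("bl",(100,110,90),(130,255,255))):
    k,_,st,ce=cv2.connectedComponentsWithStats(cv2.inRange(h,lo,hi)[y0:y1,x0:x1])
    for i in range(1,k):
        if st[i,4]>3: print(n,st[i,4],np.round(plane(s,*(ce[i]+[x0,y0]),.013)[:2],3))
save(s,"pics/"+__import__("sys").argv[1],250,200,410,360,3)
p=ctrl.get_obs();print(p["eef_pos"])
E
python3 bd.py c.png
```

```text
time_s: 9.25
eef_pos: [0.4453, 0.3267, 0.1249]
eef_rot: [-0.0, 0.994, 0.11, 0.0]
wrist_force: [-0.4, 0.3, -1.0]
opening: 0.171
grasp_force: 58.6
time_s: 10.5
eef_pos: [0.4314, 0.3442, 0.1243]
eef_rot: [0.0, 0.994, 0.11, 0.0]
wrist_force: [0.3, -0.3, -0.7]
opening: 0.169
grasp_force: 58.6
time_s: 11.75
eef_pos: [0.4585, 0.3089, 0.1243]
eef_rot: [-0.0, 0.994, 0.11, 0.0]
wrist_force: [0.5, -0.1, -1.3]
opening: 0.169
grasp_force: 58.6
time_s: 13.0
eef_pos: [0.4375, 0.3474, 0.1243]
eef_rot: [0.0, 0.994, 0.11, -0.0]
wrist_force: [-0.3, 0.7, -1.3]
opening: 0.17
grasp_force: 58.6
or 28 [0.484 0.333]
bl 12 [0.481 0.317]
bl 10 [0.421 0.303]
[0.43795675 0.34742236 0.12437325]
```

View pics/c.png

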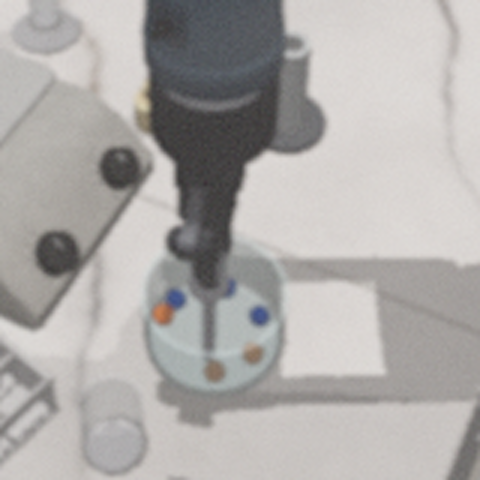

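Crop c.png shows the beads spread to the dish wall, oranges at (163,314), (253,355), (214,370) and blues at (176,299), (228,288), (260,316). The rod tip is at about (209,352). I'll compute the displacements under every same-colour assignment.

```bash
python3 - <<'E'
from h import *
from itertools import permutations as pm
s=camera("side");c0=np.array([.4455,.326])
S={"o":[(.467,.331),(.4525,.345),(.4335,.341)],"b":[(.458,.3095),(.438,.3055),(.424,.3225)]}
P={"o":[(163,314),(214,370),(253,355)],"b":[(176,299),(228,288),(260,316)]}
for k in S:
    Q=np.array([plane(s,250+u/3,200+v/3,.013)[:2] for u,v in P[k]])
    for q in Q-c0: print(k,np.round(q,3),"r",np.hypot(*q).round(3),"ang",np.degrees(np.arctan2(q[1],q[0])).round())
    for p in pm(range(3)): print([int(1000*np.hypot(*(Q[i]-S[k][j]))) for j,i in enumerate(p)])
E
```

```text
o [0.037 0.007] r 0.037 ang 11.0
o [-0.017  0.032] r 0.036 ang 117.0
o [-0.035  0.009] r 0.037 ang 166.0
[15, 26, 24]
[15, 43, 17]
[46, 31, 24]
[46, 43, 49]
[57, 31, 17]
[57, 26, 49]
b [ 0.034 -0.008] r 0.035 ang -13.0
b [ 0.005 -0.034] r 0.034 ang -81.0
b [-0.026 -0.023] r 0.035 ang -139.0
[23, 18, 19]
[23, 18, 40]
[19, 43, 19]
[19, 18, 56]
[39, 43, 40]
[39, 18, 56]
```

Most displacements are borderline (15–26 mm). The gap at 20–108° is free, so I'll go out there to r = 32 mm and push the wall beads round counter-clockwise.

```bash
python3 -m pendant '[[0.028,-0.003,0,0,0,0],[0.028,-0.003,0,0,0,0],[0.028,-0.002,0,0,0,0],[0.011,0.022,0,0,0,0],[0.011,0.023,0,0,0,0],[-0.031,0.011,0,0,0,0],[-0.033,0.005,0,0,0,0],[-0.033,-0.002,0,0,0,0],[-0.032,-0.009,0,0,0,0],[-0.03,-0.016,0,0,0,0]]'
python3 -m pendant '[[-0.026,-0.021,0,0,0,0],[-0.021,-0.026,0,0,0,0],[-0.015,-0.03,0,0,0,0],[-0.008,-0.032,0,0,0,0],[-0.001,-0.033,0,0,0,0],[0.006,-0.033,0,0,0,0],[0.012,-0.031,0,0,0,0],[0,0,0,0,0,0],[0,0,0,0,0,0],[0,0,0,0,0,0]]'
python3 bd.py d.png
```

```text
time_s: 14.35
eef_pos: [0.4275, 0.3525, 0.1246]
eef_rot: [0.0, 0.994, 0.11, 0.001]
wrist_force: [3.0, -1.8, -0.7]
opening: 0.173
grasp_force: 58.5
time_s: 15.6
eef_pos: [0.4169, 0.3117, 0.1243]
eef_rot: [-0.0, 0.994, 0.11, -0.0]
wrist_force: [-0.1, -0.4, -0.9]
opening: 0.168
grasp_force: 58.5
or 28 [0.477 0.338]
bl 9 [0.451 0.294]
bl 18 [0.478 0.321]
[0.4168716  0.31173318 0.12426924]
```

View pics/d.png

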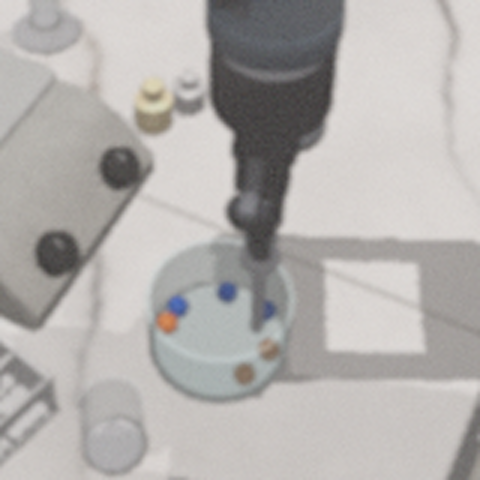

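Picture d.png shows that the rod slid past the two near oranges, now at (245,373) and (268,348), and the dish shifted right by about 9 crop px. Check the displacements and the dish shift before doing more.

```bash
python3 - <<'E'
from h import *
from itertools import permutations as pm
s=camera("side")
A=cv2.imread("pics/s1.png")
S={"o":[(.467,.331),(.4525,.345),(.4335,.341)],"b":[(.458,.3095),(.438,.3055),(.424,.3225)]}
P={"o":[(168,322),(245,373),(268,348)],"b":[(177,305),(227,292),(267,310)]}
for k in S:
    Q=np.array([plane(s,250+u/3,200+v/3,.013)[:2] for u,v in P[k]]);print(k,Q.round(3).tolist())
    for p in pm(range(3)): print([int(1000*np.hypot(*(Q[i]-S[k][j]))) for j,i in enumerate(p)])
# dish extents, image edges of rim: left/right at start (146,283), now (152,295); bottom 392 -> 399
f=lambda u,v,z=.05:plane(s,250+u/3,200+v/3,z)[:2]
print("dish shift",(f(223.5,300)-f(214.5,295)).round(4))
E
```

```text
o [[0.476, 0.338], [0.409, 0.35], [0.403, 0.325]]
[11, 44, 34]
[11, 53, 26]
[61, 24, 34]
[61, 53, 42]
[64, 24, 26]
[64, 44, 42]
b [[0.477, 0.322], [0.45, 0.296], [0.417, 0.296]]
[22, 15, 26]
[22, 22, 37]
[16, 42, 26]
[16, 22, 52]
[42, 42, 37]
[42, 15, 52]
dish shift [-0.0074  0.0009]
```

The assignment with consistent rotation gives displacements of about 44, 34, 23 and 26 mm, so four beads already count. The dish has shifted about 7 mm in -x. For margin I'll do one gentle wall-side sweep of the touching pair at +x, then return to the centre.

```bash
python3 -m pendant '[[0.039,0,0,0,0,0],[0.039,0,0,0,0,0],[0.039,0,0,0,0,0],[0.039,0,0,0,0,0],[0.039,0,0,0,0,0],[0.022,-0.017,0,0,0,0],[0.023,-0.018,0,0,0,0],[0,0,0,0,0,0],[0.02,0.031,0,0,0,0],[0.013,0.034,0,0,0,0]]'
python3 -m pendant '[[0.006,0.036,0,0,0,0],[-0.002,0.036,0,0,0,0],[-0.009,0.035,0,0,0,0],[0,0,0,0,0,0],[-0.041,-0.015,0,0,0,0],[-0.041,-0.015,0,0,0,0],[-0.041,-0.015,0,0,0,0],[-0.041,-0.015,0,0,0,0],[0,0,0,0,0,0],[0,0,0,0,0,0]]'
python3 bd.py e.png
```

```text
time_s: 16.95
eef_pos: [0.4718, 0.3181, 0.1244]
eef_rot: [-0.0, 0.994, 0.11, 0.0]
wrist_force: [-0.2, -1.6, -0.4]
opening: 0.171
grasp_force: 58.5
time_s: 18.2
eef_pos: [0.438, 0.327, 0.1245]
eef_rot: [-0.0, 0.994, 0.11, 0.0]
wrist_force: [-1.1, -0.0, -1.9]
opening: 0.173
grasp_force: 58.5
or 5 [0.412 0.323]
or 5 [0.473 0.357]
bl 11 [0.463 0.306]
bl 9 [0.432 0.302]
bl 17 [0.482 0.348]
[0.43809782 0.32702325 0.12445635]
```

View pics/e.png

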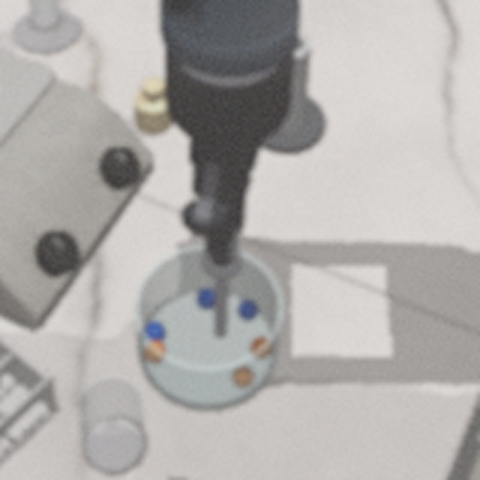

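Picture e.png shows blue at (155,331) and orange at (155,350), well displaced, so the stirring is clearly done. The dish moved somewhat, which I'll quantify. The rod at (220,330) is clear of the walls, so lift straight up.

```bash
python3 -m pendant '[[0,0,0.06,0,0,0],[0,0,0.1,0,0,0],[0,0,0.1,0,0,0],[0,0,0.1,0,0,0],[0,0,0.1,0,0,0],[0,0,0.08,0,0,0],[0,0,0,0,0,0],[0,0,0,0,0,0],[0,0,0,0,0,0],[0,0,0,0,0,0]]'
python3 - <<'E'
from h import *
s=camera("side");p=ctrl.get_obs()["eef_pos"]
f=lambda u,v,z=.05:plane(s,250+u/3,200+v/3,z)[:2]
print("dish shift",(f(208,307)-f(214.5,295)).round(4),p,[proj(s,[p[0],p[1],p[2]+z]) for z in(-.114,-.034)])
save(s,"pics/f.png",250,200,410,360,3)
# rod tip search: dark pixels column near the axis
E
```

```text
time_s: 19.5
eef_pos: [0.4374, 0.3268, 0.2315]
eef_rot: [0.0, 0.994, 0.11, -0.001]
wrist_force: [0.8, -0.0, -0.9]
opening: 0.171
grasp_force: 58.5
dish shift [-0.0005  0.0109] [0.43749751 0.32682837 0.23169166] [array([325.1, 279.3]), array([325.7, 252.1])]
```

View pics/f.png

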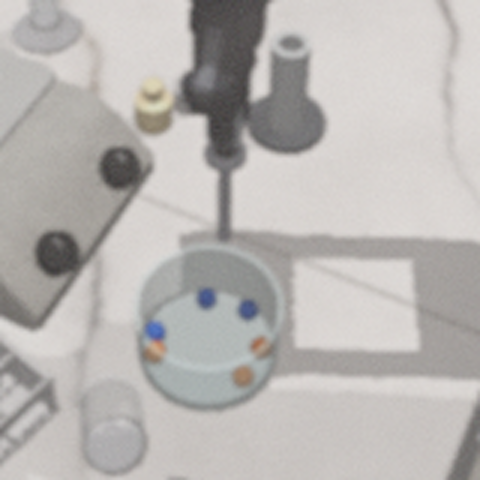

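Tip at (224,239), matching the prediction, so the rod hasn't slipped or tilted. The dish shift is about 11 mm, all six beads are inside, and the stand rim is at (290,46). Move above the stand.

```bash
python3 -m pendant '[[0.04,-0.18,0.005,0,0,0],[0.04,-0.18,0,0,0,0],[0.04,-0.18,0,0,0,0],[0.04,-0.18,0,0,0,0],[0.04,-0.18,0,0,0,0],[0.032,-0.18,0,0,0,0],[0,0,0,0,0,0],[0,0,0,0,0,0],[0,0,0,0,0,0],[0,0,0,0,0,0]]'
python3 - <<'E'
from h import *
s=camera("side");t=camera("top");p=ctrl.get_obs()["eef_pos"]
print(p,proj(s,[.484,.111,.095]),plane(s,346.7,215.3,.095),"tip pred",proj(s,[p[0],p[1],p[2]-.114]),"collar",proj(s,[p[0],p[1],p[2]-.034]))
g=cv2.cvtColor(s["color"],cv2.COLOR_BGR2GRAY)
for r in range(192,252,3): print(r,g[r,334:364].tolist())
E
```

```text
time_s: 20.8
eef_pos: [0.484, 0.1118, 0.2332]
eef_rot: [-0.0, 0.994, 0.111, -0.0]
wrist_force: [0.3, 0.1, 0.1]
opening: 0.173
grasp_force: 58.7
[0.48400862 0.11155727 0.23325364] [347.6 213.7] [0.48354134 0.11711966 0.095     ] tip pred [348.  206.2] collar [349.8 179.6]
192 [212, 213, 213, 214, 215, 214, 211, 212, 213, 212, 213, 201, 171, 135, 121, 141, 181, 204, 212, 211, 213, 211, 213, 210, 211, 211, 211, 212, 211, 212]
195 [212, 213, 212, 210, 212, 212, 212, 211, 214, 211, 210, 196, 161, 131, 121, 144, 185, 208, 213, 213, 212, 214, 212, 213, 213, 211, 211, 211, 210, 210]
198 [213, 211, 210, 211, 211, 210, 212, 209, 213, 213, 211, 190, 152, 125, 127, 150, 189, 210, 214, 215, 213, 213, 212, 212, 211, 211, 210, 210, 210, 211]
201 [212, 211, 212, 212, 211, 212, 209, 209, 212, 210, 205, 185, 150, 129, 130, 161, 192, 208, 214, 212, 213, 212, 211, 212, 213, 212, 212, 211, 209, 210]
204 [209, 211, 211, 212, 213, 211, 212, 211, 211, 210, 203, 183, 144, 126, 137, 170, 200, 209, 213, 211, 211, 210, 211, 212, 208, 212, 211, 210, 211, 210]
207 [211, 208, 212, 211, 211, 213, 212, 211, 211, 211
[... 1509 characters left out ...]
, 93, 97, 104, 118, 118, 123, 123, 126, 127, 123, 125, 124, 124, 123, 111, 108, 98, 93, 97, 101, 123, 143, 158, 160, 162, 168, 180]
240 [85, 94, 85, 90, 94, 114, 118, 121, 123, 123, 125, 123, 124, 123, 122, 124, 118, 113, 101, 100, 95, 96, 91, 98, 121, 144, 162, 182, 201, 214]
243 [86, 90, 89, 92, 82, 94, 95, 104, 111, 115, 112, 119, 114, 120, 114, 110, 102, 99, 95, 97, 97, 92, 92, 104, 137, 173, 196, 207, 214, 215]
246 [143, 113, 102, 100, 99, 97, 91, 94, 96, 96, 101, 96, 95, 93, 91, 99, 95, 95, 97, 94, 92, 92, 115, 142, 175, 201, 211, 212, 214, 215]
249 [205, 201, 192, 173, 142, 113, 94, 96, 89, 90, 88, 86, 88, 91, 91, 97, 93, 99, 106, 123, 135, 153, 160, 161, 162, 158, 159, 163, 169, 172]
```

```bash
python3 - <<'E'
from h import *
s=camera("side")
g=cv2.cvtColor(cv2.imread("pics/f.png"),cv2.COLOR_BGR2GRAY)
for r in range(28,74,3): print(r,round(200+(r-1)/3,1),g[r,262:320:3].tolist())
x0,y0=275,36;m=(g[y0:56,x0:306]<105).astype("uint8")
k,_,st,ce=cv2.connectedComponentsWithStats(m)
for i in range(1,k):
    u,v=(ce[i]+[x0-1,y0-1])/3+[250,200];print(st[i],u,v,plane(s,u,v,.095),plane(s,u,v,.09))
print([proj(s,[.484,.111+d,.095]) for d in(-.0165,0,.0165)])
E
```

```text
28 209.0 [111, 159, 196, 210, 213, 213, 209, 207, 209, 209, 206, 209, 210, 210, 210, 210, 210, 213, 212, 212]
31 210.0 [119, 168, 203, 212, 212, 211, 205, 204, 200, 201, 201, 200, 204, 206, 210, 209, 211, 211, 213, 213]
34 211.0 [128, 179, 204, 212, 206, 204, 198, 191, 185, 181, 178, 183, 190, 198, 203, 209, 210, 212, 213, 214]
37 212.0 [141, 186, 204, 206, 202, 197, 186, 167, 153, 144, 147, 154, 165, 182, 195, 204, 208, 212, 213, 212]
40 213.0 [162, 196, 204, 200, 197, 186, 164, 139, 125, 126, 127, 129, 141, 162, 185, 197, 208, 212, 215, 214]
43 214.0 [182, 205, 203, 199, 197, 181, 152, 129, 124, 124, 129, 125, 128, 145, 177, 199, 207, 210, 215, 214]
46 215.0 [195, 208, 202, 192, 193, 185, 169, 145, 130, 132, 129, 130, 131, 152, 178, 196, 203, 210, 214, 215]
49 216.0 [206, 209, 200, 184, 182, 188, 185, 169, 157, 151, 148, 149, 163, 175, 183, 189, 192, 206, 212, 214]
52 217.0 [211, 209, 194, 165, 158, 174, 185, 187, 182, 181, 176, 176, 183, 188, 183, 174, 184, 202, 211, 214]
55 218.0 [209, 210, 193, 159, 137, 147, 164, 179, 180, 184, 183, 183, 181, 180, 161, 155, 178, 205, 216, 216]
58 219.0 [210, 209, 192, 160, 128, 127, 135, 145, 153, 157, 160, 157, 154, 145, 137, 142, 180, 209, 216, 214]
61 220.0 [208, 210, 193, 158, 130, 118, 129, 130, 129, 130, 134, 128, 126, 124, 119, 141, 187, 211, 217, 216]
64 221.0 [214, 211, 190, 153, 127, 119, 124, 120, 123, 126, 125, 127, 129, 125, 122, 146, 188, 211, 216, 215]
67 222.0 [213, 212, 190, 152, 120, 125, 124, 126, 129, 128, 127, 126, 123, 121, 128, 152, 190, 210, 214, 217]
70 223.0 [215, 206, 191, 153, 128, 123, 123, 126, 129, 126, 128, 122, 124, 125, 125, 152, 192, 211, 217, 214]
73 224.0 [214, 210, 188, 152, 122, 119, 123, 125, 128, 126, 129, 123, 125, 125, 123, 151, 188, 212, 215, 216]
[array([350.4, 209.5]), array([347.6, 213.7]), array([344.7, 217.9])]
```

The bore centre is at about (347.0,214.0), against (347.6,213.7) predicted, so the rod is aligned within about 1.5 mm. Lower it into the stand.

```bash
python3 -m pendant '[[0,0,-0.06,0,0,0],[0,0,-0.06,0,0,0],[0,0,-0.06,0,0,0],[0,0,-0.06,0,0,0],[0,0,-0.06,0,0,0],[0,0,-0.06,0,0,0],[0,0,-0.06,0,0,0],[0,0,-0.06,0,0,0],[0,0,-0.032,0,0,0],[0,0,0,0,0,0]]'
```

```text
time_s: 22.2
eef_pos: [0.4838, 0.111, 0.1303]
eef_rot: [-0.0, 0.994, 0.11, -0.001]
wrist_force: [0.6, 0.4, -0.6]
opening: 0.169
grasp_force: 58.7
```

```bash
python3 -m pendant '[[0,0,0,0,0,0],[0,0,0,0,0,0],[0,0,0,0,0,0],[0,0,0,0,0,0],[0,0,0,0,0,0],[0,0,0,0,0,0],[0,0,0,0,0,0],[0,0,0,0,0,0],[0,0,0,0,0,0],[0,0,0,0,0,0]]' 1
python3 -m pendant '[[0,0,0.1,0,0,0],[0,0,0.15,0,0,0],[0,0,0.15,0,0,0],[0,0,0.15,0,0,0],[0,-0.25,0,0,0,0],[0,-0.25,0,0,0,0],[0,-0.25,0,0,0,0],[0,-0.25,0,0,0,-0.1],[0,-0.25,0,0,0,-0.1],[0,-0.25,0,0,0,-0.05]]'
python3 - <<'E'
from h import *
s=camera("side");t=camera("top");print(proj(s,[.484,.111,.163]),proj(t,[.484,.111,.163]))
g=cv2.cvtColor(s["color"],cv2.COLOR_BGR2GRAY)
for r in range(186,232,3): print(r,g[r,336:362].tolist())
x0,y0=312,210;m=(cv2.cvtColor(t["color"],cv2.COLOR_BGR2GRAY)[y0:240,x0:334]<60).astype("uint8")
k,_,st,ce=cv2.connectedComponentsWithStats(m);print(st[1:],ce[1:]+[x0,y0])
E
```

```text
time_s: 23.45
eef_pos: [0.4841, 0.1109, 0.1309]
eef_rot: [-0.0, 0.994, 0.11, -0.0]
wrist_force: [-0.6, -0.0, -0.9]
opening: 1.003
grasp_force: 0.0
time_s: 24.7
eef_pos: [0.4839, -0.1907, 0.241]
eef_rot: [0.0, 0.996, -0.088, 0.0]
wrist_force: [-0.0, -0.1, -0.5]
opening: 1.002
grasp_force: 0.0
[349.  191.9] [322.  221.2]
186 [198, 198, 198, 197, 198, 197, 199, 198, 198, 199, 196, 198, 197, 197, 196, 200, 198, 197, 189, 181, 166, 151, 140, 147, 171, 189]
189 [199, 196, 200, 198, 199, 197, 199, 196, 198, 196, 193, 184, 184, 184, 190, 197, 198, 197, 197, 198, 198, 196, 197, 197, 199, 202]
192 [197, 202, 197, 198, 198, 199, 195, 195, 180, 141, 106, 88, 83, 84, 102, 143, 178, 194, 197, 196, 196, 196, 201, 204, 210, 211]
195 [197, 197, 196, 197, 197, 198, 197, 193, 175, 131, 95, 90, 84, 85, 109, 147, 179, 194, 197, 197, 199, 197, 198, 202, 206, 210]
198 [197, 197, 196, 196, 198, 198, 200, 194, 173, 130, 102, 93, 102, 105, 126, 164, 191, 199, 198, 197, 196, 197, 195, 197, 197, 198]
201 [209, 209, 209, 212, 212, 210, 209, 205, 179, 132, 102, 95, 97, 102, 130, 169, 194, 198, 198, 197, 197, 198,
[... 710 characters left out ...]
, 160, 130, 128, 139, 150, 156, 159, 158, 154, 152, 146, 137, 145, 176, 201, 205, 204, 203, 201, 199, 199, 200]
222 [199, 202, 200, 184, 153, 131, 123, 126, 128, 131, 129, 130, 129, 128, 125, 125, 145, 178, 197, 200, 199, 200, 200, 200, 201, 201]
225 [198, 200, 194, 177, 145, 125, 125, 125, 132, 132, 131, 126, 127, 125, 122, 125, 148, 176, 195, 202, 200, 201, 199, 199, 202, 201]
228 [200, 203, 196, 174, 137, 123, 125, 126, 131, 132, 129, 129, 127, 126, 123, 131, 163, 187, 197, 200, 199, 201, 199, 199, 200, 198]
231 [193, 190, 174, 152, 127, 124, 128, 129, 130, 128, 128, 126, 127, 124, 120, 126, 149, 183, 192, 198, 200, 202, 200, 200, 200, 201]
[[ 9 10  4  4  9]] [[322.33333333 221.55555556]]
```

The rod stands upright in the stand (top at row ~191 and column ~348, as at the start). Descend to the handle and pinch the bar over its ends.

```bash
python3 -m pendant '[[0.01,0.005,-0.15,0,0,0],[0,0,-0.15,0,0,0],[0,0,-0.15,0,0,0],[0,0,-0.15,0,0,0],[0,0,-0.1,0,0,0],[0,0,-0.085,0,0,0],[0,0,0,0,0,0],[0,0,0,0,0,0],[0,0,0,0,0,0],[0,0,0,0,0,0]]'
python3 -m pendant '[[0,0,0,0,0,0],[0,0,0,0,0,0],[0,0,0,0,0,0],[0,0,0,0,0,0],[0,0,0,0,0,0],[0,0,0,0,0,0],[0,0,0,0,0,0],[0,0,0,0,0,0],[0,0,0,0,0,0],[0,0,0,0,0,0]]' -1
```

```text
time_s: 26.05
eef_pos: [0.4866, -0.1883, 0.0846]
eef_rot: [0.0, 0.996, -0.086, 0.001]
wrist_force: [0.2, 0.6, -0.2]
opening: 1.002
grasp_force: 0.0
time_s: 27.3
eef_pos: [0.4859, -0.1898, 0.0848]
eef_rot: [0.002, 0.996, -0.086, -0.0]
wrist_force: [-4.2, -4.0, 5.7]
opening: 0.429
grasp_force: 59.2
```

The handle is gripped (opening 0.43, force 59 N). Lift along the arc: 22.5° first, check, then the rest.

```bash
python3 -m pendant '[[0.003,0,0.042,0,0,0],[0.004,-0.001,0.041,0,0,0],[0.005,-0.001,0.041,0,0,0],[0.006,-0.001,0.041,0,0,0],[0.007,-0.002,0.04,0,0,0],[0.01,-0.002,0.04,0,0,0],[0.011,-0.002,0.039,0,0,0],[0.013,-0.002,0.039,0,0,0],[0.014,-0.003,0.039,0,0,0],[0.015,-0.003,0.038,0,0,0]]'
```

```text
time_s: 28.55
eef_pos: [0.505, -0.1932, 0.1644]
eef_rot: [0.002, 0.996, -0.086, 0.002]
wrist_force: [3.9, -6.5, -3.6]
opening: 0.427
grasp_force: 60.6
```

```bash
python3 -m pendant '[[0.017,-0.003,0.037,0,0,0],[0.019,-0.003,0.037,0,0,0],[0.02,-0.004,0.036,0,0,0],[0.022,-0.004,0.035,0,0,0],[0.023,-0.004,0.034,0,0,0],[0.024,-0.004,0.033,0,0,0],[0.025,-0.005,0.032,0,0,0],[0.026,-0.005,0.031,0,0,0],[0.028,-0.005,0.03,0,0,0],[0.029,-0.005,0.029,0,0,0]]'
python3 -m pendant '[[0,0,0,0,0,0],[0,0,0,0,0,0],[0,0,0,0,0,0],[0,0,0,0,0,0],[0,0,0,0,0,0],[0,0,0,0,0,0],[0,0,0,0,0,0],[0,0,0,0,0,0],[0,0,0,0,0,0],[0,0,0,0,0,0]]'
python3 - <<'E'
from h import *
t=camera("top");s=camera("side")
p=ctrl.get_obs()["eef_pos"];xb=np.array([.984,-.178]);
H=np.array([.487,-.1893])+.21*xb
d=(p[:2]-H)@xb;print(p,"theta deg",np.degrees(np.arctan2(p[2]+.011-.09,-d))-1.36,np.hypot(d,p[2]+.011-.09))
for n,c in(("t",t),("s",s)):
    h=cv2.cvtColor(c["color"],cv2.COLOR_BGR2HSV);m=cv2.inRange(h,(105,150,50),(125,255,255));m[:60]=0;m[260:]=0
    cs=[x for x in cv2.findContours(m,0,2)[0] if cv2.contourArea(x)>80]
    for x in cs: print(n,cv2.boundingRect(x),cv2.approxPolyDP(x,3,True).reshape(-1,2).tolist())
    for th in(0,35,45,55):
        a=np.radians(th);q=[]
        for y in(-.1,.1):
            r=.176;hh=.01
            X=H+xb*(-r*np.cos(a)+hh*np.sin(a))+y*np.array([.178,.984]);q.append(proj(c,[*X,.09+r*np.sin(a)+hh*np.cos(a)]))
        print(th,q)
E
```

```text
time_s: 29.8
eef_pos: [0.5507, -0.2012, 0.2297]
eef_rot: [0.001, 0.996, -0.086, 0.0]
wrist_force: [11.3, -7.7, -15.6]
opening: 0.424
grasp_force: 61.4
time_s: 31.05
eef_pos: [0.5509, -0.2013, 0.2292]
eef_rot: [0.001, 0.996, -0.087, 0.001]
wrist_force: [6.1, -6.5, -10.5]
opening: 0.428
grasp_force: 61.8
[ 0.55087755 -0.20131836  0.2291481 ] theta deg 44.6407319112916 0.20872784343125297
t (400, 151, 44, 35) [[400, 181], [419, 185], [420, 178], [432, 180], [443, 158], [424, 154], [418, 158], [400, 151]]
0 [array([457.5, 216.6]), array([391.2, 205.2])]
35 [array([470.3, 199.3]), array([398.5, 187.1])]
45 [array([474.1, 190.5]), array([400.9, 178.1])]
55 [array([477.5, 180.4]), array([403.4, 168. ])]
s (323, 101, 44, 31) [[366, 101], [323, 131], [348, 118]]
0 [array([396.9, 128.4]), array([360.6, 159.6])]
35 [array([389.8,  94.8]), array([351.1, 123.8])]
45 [array([384.3,  85.6]), array([344.9, 113.8])]
55 [array([377.6,  77.3]), array([337.4, 104.6])]
```

Lid corner at top (400,181) and side (348,118) suggests about 41–42°, while the tool position gives 44.6°. The force is a slight radial pull. I'll nudge it 2.5° up and 1.4 mm inward.

```bash
python3 -m pendant '[[0.012,-0.002,0.009,0,0,0],[0.013,-0.002,0.009,0,0,0],[0.013,-0.003,0.008,0,0,0],[0,0,0,0,0,0],[0,0,0,0,0,0],[0,0,0,0,0,0],[0,0,0,0,0,0],[0,0,0,0,0,0],[0,0,0,0,0,0],[0,0,0,0,0,0]]'
python3 - <<'E'
from h import *
t=camera("top");s=camera("side");p=ctrl.get_obs()["eef_pos"];print(p)
xb=np.array([.984,-.178]);H=np.array([.487,-.1893])+.21*xb;d=(p[:2]-H)@xb
print("theta deg",np.degrees(np.arctan2(p[2]+.011-.09,-d))-1.36)
for n,c in(("t",t),("s",s)):
    h=cv2.cvtColor(c["color"],cv2.COLOR_BGR2HSV);m=cv2.inRange(h,(105,150,50),(125,255,255));m[:60]=0;m[260:]=0
    for x in cv2.findContours(m,0,2)[0]:
        if cv2.contourArea(x)>80: print(n,cv2.approxPolyDP(x,1.5,True).reshape(-1,2).tolist())
    for th in(40,45,50):
        a=np.radians(th);P=lambda r,y,hh:proj(c,[*(H+xb*(-r*np.cos(a)+hh*np.sin(a))+y*np.array([.178,.984])),.09+r*np.sin(a)+hh*np.cos(a)])
        print(th,[P(r,.1,hh) for r in(.177,.007) for hh in(.01,0)])
g=cv2.cvtColor(s["color"],cv2.COLOR_BGR2HSV)
# beads still in dish, rod top still there
m=cv2.inRange(g,(4,90,120),(22,255,255))[270:345,285:360];print("orange px",m.sum()//255)
E
```

```text
time_s: 32.4
eef_pos: [0.5574, -0.2024, 0.2353]
eef_rot: [0.001, 0.996, -0.087, -0.001]
wrist_force: [0.7, -6.6, -3.3]
opening: 0.427
grasp_force: 62.3
[ 0.55741891 -0.20244991  0.23531535]
theta deg 47.12800006699827
t [[401, 180], [419, 183], [422, 174], [431, 178], [436, 172], [442, 157], [425, 154], [414, 157], [408, 156], [404, 151], [400, 151], [400, 158], [403, 162], [401, 163], [401, 168], [403, 169], [401, 170]]
40 [array([399.7, 183. ]), array([398.9, 185.8]), array([399.8, 149.2]), array([399.1, 151.9])]
45 [array([400.9, 178.3]), array([400.1, 181.3]), array([399.8, 148.9]), array([399.1, 151.7])]
50 [array([402.2, 173.3]), array([401.4, 176.5]), array([399.9, 148.6]), array([399.2, 151.5])]
40 [array([348.5, 118.6]), array([350.3, 121.9]), array([309.5, 136.9]), array([311.2, 139.9])]
45 [array([345.1, 113.6]), array([347.3, 116.8]), array([309.2, 136.8]), array([311.1, 139.7])]
50 [array([341.5, 108.8]), array([343.8, 111.9]), array([308.9, 136.8]), array([311. , 139.5])]
orange px 19
```

The lid corner at top (401,180) falls between the two edge predictions for 45° (178 and 181), and the tool position gives 47°. The forces have relaxed, so I'm handing in.

```bash
python3 -c "
from bench import ctrl
print(ctrl.hand_in())"
```

```text
the job is handed in; nothing more can be done
None
```

I stirred the beads until at least four of the six had moved over 18 mm by camera estimate, hung the rod back in its stand, and handed in with the gripper holding the lid at about 45° (45–47°); all beads stayed in the dish, which the stirring pushed about 11 mm (limit 18), and the hand-in gave no verdict.

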